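# Park the printer roller on its ramp stand and bolt it in

### The arm

A 6-joint arm with a two-finger parallel gripper is mounted at the origin on a cart in front of the work surface, level with it; the furniture and walls round the work are solid. World frame = base frame: x ahead of the robot, y to its left, z up, the work surface at z = 0. Lengths are in mm, angles in rad, forces in N, time in s.
With the tool pointing down it reaches from about 350 to 925 mm from the base axis. Payload 6.4 kg.
Tool frame: the origin (TCP) lies midway between the tips of the shut fingers; the grasp point (between the pads) lies 19 mm behind it; z points along the fingers, y is the line along which they close (so a half turn about z gives the same grasp; the last joint's range is limited). The gripper opens to 85 mm and grips with 20 to 120 N. Pads are 22 mm wide; open, the fingers measure 114 mm over their backs; the gripper's body (76 mm by 85 mm) begins 54 mm behind the grasp point. The pads swing forward as they close: fully open they stand 13 mm farther back than shut.
Start: joints at [1.088, 0.245, 1.558, -0, 1.339, -0.174], TCP at [197.542, 619.267, 231.29] pointing down, gripper open.
Joint ranges: [-3.13, 3.13], [-1.02, 2.26], [0.13, 2.54], [-0.95, 4.09], [0.21, 2.88], [-2.74, 2.74]. Speed limits (rad/s): [2.57, 2.57, 3.14, 3.14, 3.14, 3.14].

### API

Orientations are given as a 3x3 rotation matrix whose columns are the frame's x, y, z axes.
In Python, from plant import bot, eyes gives the robot as it stands. Calls block until the motion is done:
- bot.reach(position, orientation): joint-space move of the TCP to a pose.
- bot.move_l(position, orientation=None, vel=150, f_stop=None): straight line of the TCP; orientation=None keeps the orientation; vel is the mean speed in mm/s. With f_stop (N) it stops when the force on the tool has changed by that much, and returns True; else False.
- bot.set_joints(angles): joint-space move.
- bot.grip(opening, newtons=None): opening from 0.0 (shut) to 1.0 (fully open); newtons is the grip in N (None keeps the last); returns when the fingers have stopped.
- bot.wait(seconds).
- bot.solve_ik(position, orientation): joint angles nearest the present ones, or None.
- eyes.capture(name): name is "scene" or "top" or "wrist"; returns a dict with "frame" (480x640x3 uint8, red, green, blue), "depth" (480x640 float32, mm along the optical axis (not along the pixel's ray), 0 where there is no reading), "fov_y" (degrees; the focal length in pixels is half the picture's height over the tangent of half this angle, whatever the lens; pixels are square), "cx", "cy" (the principal point, pixels), "view" (4x4, takes a point from world to camera coordinates). Camera axes: x right, y down, z forward; pixel columns grow to the right and rows downward; lengths in mm; the calibration is good to about 2 mm. A picture is of the moment at which its call begins.
A pose or a line that the arm cannot do raises bot.MotionError and nothing moves.
- bot.job_done(): hands the job in; it is judged then, once.
Readings, each from a call of its own:
- bot.get_time_s(): time.
- bot.get_q(): joint angles.
- bot.get_qvel(): joint speeds.
- bot.get_tau(): joint torques, N m.
- bot.get_eef_pos(): TCP position.
- bot.get_tcp_rot(): TCP orientation.
- bot.get_contact_force(): force on the tool from outside, world axes, zero at the start.
- bot.get_ft_torque(): the same for the moment, N m.
- bot.get_finger_gap(): opening from 0.0 (shut) to 1.0 (fully open).
- bot.get_grip_force(): force on a finger pad.
Only numpy, scipy, OpenCV 4.12 (cv2) and the standard library are available. Lean on these libraries where they do the work, as an engineer would, in place of code of your own. Each camera call takes 0.05 s, during which the arm holds its last target. There are 200 camera calls.

### The job

Park the spare printer roller: with the fingertips push it slowly and gently up the ramp, over the crest and into the dip against the upright stop, never letting it get away from you or roll back down. Then push the bolt's black knob fully in, so that the bolt sits behind the roller. Push only - do not grip or lift anything - and leave the desk things lying around the ramp where they are.

Things in the scene. Friction and masses are not known exactly. Their poses are not given: they have to be found in the camera images.
- ramp: Fixed grey ramp stand, 262 mm long, 126 wide. Origin: on the desk (z = 0), on the centre line where the incline begins; x points up the ramp, y to its left. From x = -100 to 0 mm a level landing 6 mm above the desk, open at its low end; from 0 to 110 mm a 9 degree incline. Side rails along the whole length, inner faces at y = +-57 mm, outer +-63 mm, tops 44 mm above the desk.
- seat (a point): Point at (130, 0, 39.7) mm of the ramp's frame: the roller's centre when it rests in the dip against the stop. Past the crest the deck dips by 12 degrees as far as the stop, an upright plate across the end with its face at x = 150 mm and its top 62 mm above the desk.
- crest (a point): Top of the incline, on the centre line of the deck: (110, 0, 23.4) mm of the ramp's frame. The deck falls away on both sides of it.
- roller: Loose black printer roller of hard, polished, slippery plastic (friction about 0.25), 40 mm in diameter, 110 mm long, about 0.25 kg. Origin: its centre; its y axis is the roller's axis. It starts lying across the level landing, centre 26 mm above the desk, and rolls freely: on the incline only the finger behind it holds it; in the dip it stays by itself.
- bolt (a joint): Sliding bolt, m: 0 = out, 0.05 = fully in (starts at 0 to 0.01). Moves in along the ramp's +y, stays where left, takes about 2 N. A 10 mm rod at x = 106 mm, 52 mm above the desk, in a block 64 mm high outside the right (-y) rail (x = 94 to 118, y = -65 to -89 mm). Fully in it ends 20 mm from the centre line, 3 mm behind the parked roller; it goes in only when the roller is in the dip.
- bolt_knob (a point): Centre of the outer face of the bolt's round black knob (28 mm in diameter, 12 mm thick), which faces the ramp's -y: the place to push. At (106, -156 + 1000 x joint value, 52) mm of the ramp's frame.
- stapler: Stapler, 36 x 144 x 50 mm, loose on the desk left of the ramp. Origin: centre of its underside. Leave alone.
- binder_clip: Binder clip, 32 x 23 x 43 mm, loose on the desk left of the landing. Origin: centre of its underside. Leave alone.
- usb_stick: USB stick, 16 x 53 x 8 mm, loose on the desk right of the landing. Origin: centre of its underside. Leave alone.
- calculator: Pocket calculator, 128 x 78 x 16 mm, loose on the desk right of the ramp, near its low end. Origin: centre of its underside. Leave alone.
There are look-alikes about, which are no part of the job. Of the things shaped like the roller, the black one is meant.

How it is judged:
By the outcome, as a careful person would: the job done as asked, in the order asked, and still so for the second after the job is handed in, with the robot touching nothing.
It also fails if it takes over 58 s, if anything falls off the work surface, if the arm or the gripper's body presses on something with over 40 N, if the wrist force passes 120 N, or if a joint passes its speed limit or range.

## Working session

There is one attempt and no reset: what is moved stays moved. The work goes in short steps, each a Python script; the robot and the scene stay as the last script left them, time stands still between calls to the robot, and variables do not carry over. Pictures are saved under pics/ and viewed, at most 10 in all, crops included, and the job is handed in when it is done.

```bash
ls; mkdir -p pics; python3 - <<'E'
from plant import bot, eyes
import cv2,numpy as np
for n in ["top","scene"]:
    c=eyes.capture(n); np.savez(f"{n}.npz",**c); cv2.imwrite(f"pics/{n}0.png",c["frame"][:,:,::-1]); print(n,c["fov_y"],c["cx"],c["cy"],np.round(c["view"],3).tolist())
print(bot.get_time_s())
E
```

```text
pics
top 57.01755815790287 326.76748828766574 244.48281622375242 [[0.005, -0.999, 0.035, -6.898], [-0.99, -0.01, -0.138, 508.122], [0.138, -0.034, -0.99, 968.868], [0.0, 0.0, 0.0, 1.0]]
scene 53.53114298599067 315.0187040019718 240.9490320726853 [[0.845, -0.535, -0.012, -435.407], [-0.304, -0.461, -0.834, 200.322], [0.441, 0.708, -0.552, 672.953], [0.0, 0.0, 0.0, 1.0]]
0.1
```

View pics/top0.png

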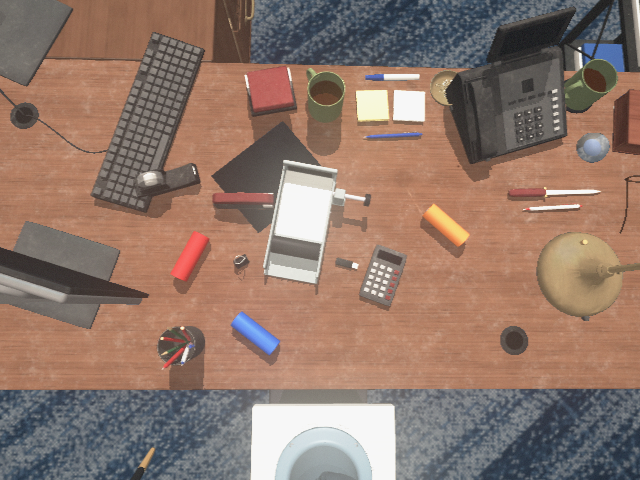

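View pics/scene0.png

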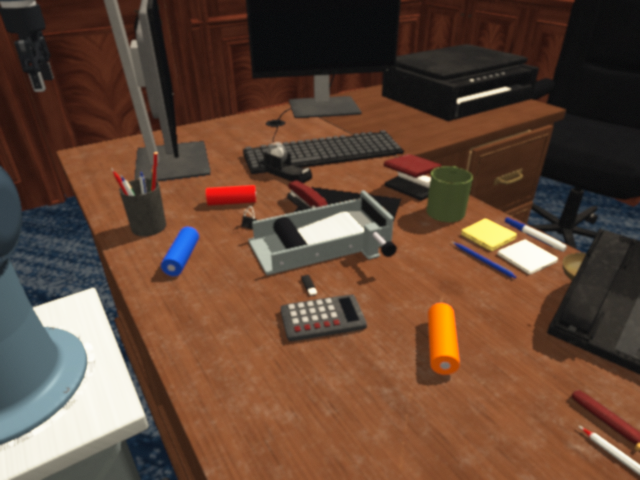

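The ramp runs from its low end at about (294,281) up to the stop at about (311,166) in the top view. Four things are roller-shaped: black on the landing (298,245), red (190,256), blue (255,333) and orange (446,225). The black one fits the description, so I'll confirm it in a crop.

```bash
cat > h.py <<'E'
import numpy as np
def cast(c,u,v,z):
    f=240/np.tan(np.radians(float(c["fov_y"]))/2); V=c["view"]; R=V[:3,:3]; o=-R.T@V[:3,3]
    d=R.T@np.array([(u-c["cx"])/f,(v-c["cy"])/f,1]); return o+d*(z-o[2])/d[2]
def cloud(c):
    f=240/np.tan(np.radians(float(c["fov_y"]))/2); V=c["view"]; v,u=np.mgrid[:480,:640]; d=c["depth"]
    P=np.stack([(u-c["cx"])/f*d,(v-c["cy"])/f*d,d],-1); return (P-V[:3,3])@V[:3,:3]
E
python3 - <<'E'
import numpy as np,cv2
from h import *
c=dict(np.load("top.npz")); P=cloud(c)
I=c["frame"][150:300,210:390]
J=cv2.resize(I,None,fx=4,fy=4,interpolation=cv2.INTER_CUBIC)
cv2.imwrite("pics/crop.png",J[:,:,::-1])
hsv=cv2.cvtColor(c["frame"],cv2.COLOR_RGB2HSV)
print([P[r,q].round().tolist() for r,q in [(245,298),(240,340),(200,320),(198,368)]])
# rail tops: height 44 +-6 and grey
m=((hsv[...,1]<70)&(P[...,2]>30)&(P[...,2]<72)).astype(np.uint8); m[:150]=0;m[300:]=0;m[:,:255]=0;m[:,345:]=0
n,l,s,ce=cv2.connectedComponentsWithStats(m); print(s)
E
```

```text
[[505.0, 62.0, 44.0], [525.0, -36.0, -3.0], [616.0, 13.0, 19.0], [610.0, -94.0, 65.0]]
[[     0      0    640    480 305154]
 [   263    160     82    118   2012]
 [   265    193      1      1      1]
 [   268    193      1      1      1]
 [   271    193      2      1      2]
 [   273    198      1      1      1]
 [   258    201     16      5     29]]
```

View pics/crop.png

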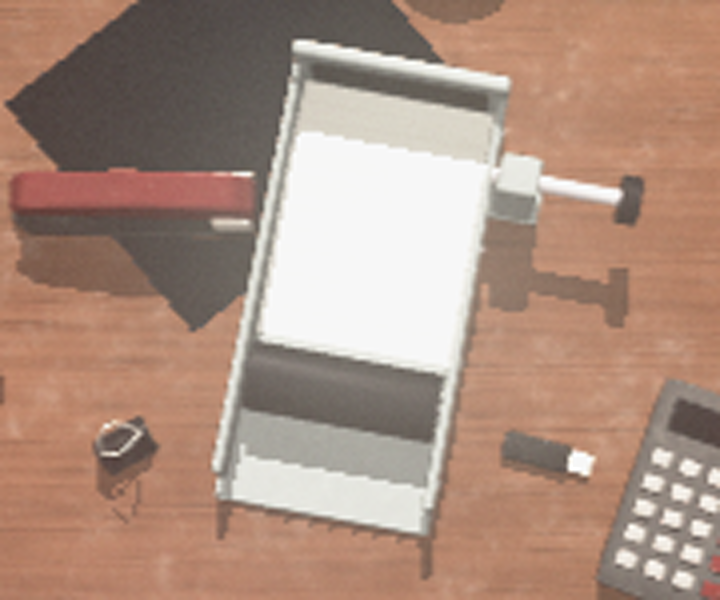

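The crop confirms the black roller lying across the landing at crop (340,392). The ramp corners are clear: stop top at (297,42) and (509,80), crest at (300,132) and (490,160), low deck edge at (220,498) and (428,534). The knob's outer face is at (640,200).

```bash
cat >> h.py <<'E'
def fit(A,B):
    A=np.array(A,float);B=np.array(B,float);a=A-A.mean(0);b=B-B.mean(0)
    t=np.arctan2((a[:,0]*b[:,1]-a[:,1]*b[:,0]).sum(),(a*b).sum())
    R=np.array([[np.cos(t),-np.sin(t)],[np.sin(t),np.cos(t)]]); o=B.mean(0)-R@A.mean(0); return t,o,B-A@R.T-o
E
python3 - <<'E'
from h import *
c=dict(np.load("top.npz")); P=cloud(c)
pts=[(297,42,62,162,63),(509,80,62,162,-63),(217,468,44,-100,63),(427,505,44,-100,-63),(300,132,23.4,110,57),(490,160,23.4,110,-57),(258,340,6,0,57),(447,372,6,0,-57),(220,498,6,-100,63),(428,534,6,-100,-63)]
B=[cast(c,210+u/4-.375,150+v/4-.375,z)[:2] for u,v,z,_,_ in pts]; A=[p[3:] for p in pts]
t,o,r=fit(A,B); print("ramp",t,o);print(r.round(1))
ct,st=np.cos(t),np.sin(t)
loc=lambda p:(np.array([[ct,st],[-st,ct]])@(np.array(p)[:2]-o)).round(1)
print("knob",loc(cast(c,210+640/4,150+200/4,52)))
hsv=np.array(c["frame"]).max(-1)
Q=P.reshape(-1,3); L=(Q[:,:2]-o)@np.array([[ct,-st],[st,ct]])
m=(np.abs(L[:,1])<50)&(L[:,0]>-100)&(L[:,0]<40)&(Q[:,2]>25)&(hsv.ravel()<110)
print("roller top",m.sum(),L[m].mean(0),L[m].min(0),L[m].max(0),Q[m,2].max(), np.polyfit(L[m,1],L[m,0],1))
mm=(Q[:,2]>25)&(np.abs(L[:,0]-106)<25)&(L[:,1]<-120)&(L[:,1]>-175)&(hsv.ravel()<90)
print("knob",mm.sum(),L[mm].mean(0),L[mm].min(0),L[mm].max(0))
E
```

```text
ramp -0.17202375327710995 [533.15924087  61.80178572]
[[-7.2 -0.3]
 [-5.9  3.6]
 [10.4 -4.1]
 [12.2  3.1]
 [ 3.6 -3.5]
 [ 7.9 -2.4]
 [-8.6  1. ]
 [-6.9  2.8]
 [-3.6 -2.1]
 [-1.9  1.9]]
knob [ 102.5 -147. ]
roller top 180 [-47.18115387   4.55211926] [-51.48541518 -49.80646397] [-39.09229949  49.5956915 ] 44.91395705152951 [ 2.58305749e-02 -4.72987377e+01]<stdin>:14: RuntimeWarning: Mean of empty slice.
  ret = um.true_divide(
Traceback (most recent call last):
ValueError: zero-size array to reduction operation minimum which has no identity
```

```bash
python3 - <<'E'
from h import *
t=-.172; o=np.array([533.2,61.8]); ct,st=np.cos(t),np.sin(t)
for n in ["top","scene"]:
    c=dict(np.load(n+".npz")); P=cloud(c); Q=P.reshape(-1,3); print(n, -c["view"][:3,:3].T@c["view"][:3,3])
    L=(Q[:,:2]-o)@np.array([[ct,-st],[st,ct]])
    m=(np.abs(L[:,1])<45)&(c["depth"].ravel()>0)
    for a in range(-115,180,7):
        k=m&(L[:,0]>=a)&(L[:,0]<a+7)
        if k.sum(): print(a+3.5,k.sum(),np.percentile(Q[k,2],[10,50,90]).round(1),end=" | ")
    print()
    # stop/rails tops
    for nm,k in [("stoptop",(Q[:,2]>57)&(L[:,0]>130)&(L[:,0]<185)&(np.abs(L[:,1])<60)),("railL",(abs(Q[:,2]-44)<6)&(abs(L[:,1]-60)<9)&(L[:,0]<140)&(L[:,0]>-120)),("railR",(abs(Q[:,2]-44)<6)&(abs(L[:,1]+60)<9)&(L[:,0]<90)&(L[:,0]>-120)),("knob",(Q[:,2]>36)&(Q[:,2]<75)&(abs(L[:,0]-104)<30)&(L[:,1]<-100)&(L[:,1]>-190))]:
        if k.sum()>3: print(nm,k.sum(),np.percentile(L[k],[2,50,98],axis=0).round(1).tolist(),"y(x)",np.polyfit(L[k,0],L[k,1],1).round(3),"x(y)",np.polyfit(L[k,1],L[k,0],1).round(3), np.median(Q[k,2]).round(1))
E
```

```text
top [ 369.20917366   31.3492419  1029.38884306]
-111.5 116 [-3.2 -1.2  1.1] | -104.5 123 [-3.1  0.6  6.2] | -97.5 120 [3.4 5.5 8. ] | -90.5 115 [2.9 5.2 7.5] | -83.5 119 [3.  5.5 7.8] | -76.5 119 [3.2 5.6 8.1] | -69.5 114 [3.2 5.3 7.5] | -62.5 115 [3.1 5.9 7.8] | -55.5 114 [3.2 5.6 8. ] | -48.5 184 [ 4.3 34.4 39.5] | -41.5 131 [39.8 42.4 44.9] | -34.5 127 [43.1 45.1 47.4] | -27.5 119 [42.3 44.8 46.5] | -20.5 110 [38.2 41.1 44.2] | -13.5 53 [31.  35.3 37.6] | -6.5 100 [3.2 5.5 7.8] | 0.5 117 [3.8 6.1 8.5] | 7.5 115 [5.1 7.5 9.9] | 14.5 114 [ 5.6  8.4 10.8] | 21.5 117 [ 6.8  9.4 12. ] | 28.5 115 [ 8.  10.3 12.9] | 35.5 115 [ 9.  11.7 13.7] | 42.5 116 [10.  12.5 15. ] | 49.5 119 [11.4 13.7 16. ] | 56.5 116 [12.4 15.2 17.6] | 63.5 120 [13.9 16.1 18.7] | 70.5 114 [14.5 17.  19.5] | 77.5 122 [15.8 18.  20.8] | 84.5 111 [17.5 19.4 21.6] | 91.5 121 [18.5 20.6 22.8] | 98.5 115 [19.1 21.7 24.4] | 105.5 109 [19.6 22.5 24.8] | 112.5 109 [19.2 21.5 23.8] | 119.5 104 [17.9 19.9 22.5] | 126.5 107 [16.2 18.5 20.1] | 133.5 95 [15.  17.2 19.3] | 140.5 104 [13.  15.4 18.3] | 147.5 344 [14.3 42.6 60. ] 
[... 1521 characters left out ...]
126.5 35 [21.1 22.  22.8] | 133.5 31 [19.6 20.7 21.8] | 140.5 30 [18.5 19.1 20.7] | 147.5 406 [22.9 43.9 59.4] | 154.5 103 [55.2 63.8 65.1] | 161.5 9 [63.  63.6 64.2] | 168.5 1 [1.2 1.2 1.2] | 175.5 8 [0.6 1.3 2.6] | 182.5 18 [1.2 1.8 3.2] | 
stoptop 211 [[149.1, -57.7], [151.7, -6.2], [159.0, 56.4]] y(x) [  0.115 -21.745] x(y) [1.00000e-03 1.52654e+02] 63.4
railL 447 [[-85.4, 52.5], [24.6, 57.7], [135.0, 62.8]] y(x) [ 0.    57.809] x(y) [ 0.153 14.68 ] 43.9
railR 497 [[-85.7, -64.8], [-11.1, -62.1], [87.2, -52.4]] y(x) [-7.000e-03 -6.153e+01] x(y) [  -2.554 -161.688] 43.8
knob 250 [[90.1, -148.3], [101.0, -145.4], [114.3, -104.0]] y(x) [  -0.152 -122.622] x(y) [-3.4000e-02  9.6629e+01] 57.8
```

```bash
cat >> h.py <<'E'
T=-.172; O=np.array([530.7,62.2]); RR=np.array([[np.cos(T),-np.sin(T)],[np.sin(T),np.cos(T)]])
def W(x,y,z): return np.append(O+RR@[x,y],z)
xa=np.append(RR[:,0],0); ya=np.append(RR[:,1],0); dn=np.array([0,0,-1.])
R1=np.stack([xa,-ya,dn],1); R2=np.stack([-xa,ya,dn],1)
def local(p): return np.append(RR.T@(np.array(p)[:2]-O),p[2])
E
python3 - <<'E'
from h import *
from plant import bot
for n in ["top","scene"]:
    c=dict(np.load(n+".npz")); P=cloud(c)[c["depth"]>0]
    k=(P[:,2]>110)&(np.hypot(P[:,0],P[:,1])<850)&(P[:,0]>0)&(P[:,1]>-100)&(P[:,2]<900); print(n,k.sum())
    H,ex,ey=np.histogram2d(P[k,0],P[k,1],bins=[range(0,900,60),range(-100,800,60)])
    for i,j in np.argwhere(H>5):
        s=k&(P[:,0]>=ex[i])&(P[:,0]<ex[i+1])&(P[:,1]>=ey[j])&(P[:,1]<ey[j+1]); print((ex[i],ey[j]),int(H[i,j]),P[s,2].min().round(),P[s,2].max().round(),end="; ")
    print()
print(bot.get_tcp_rot().round(2).tolist())
for R in (R1,R2):
    for p in [(-90,0,250),(-85,0,120),(-85,0,14),(97,0,32),(106,-180,120),(106,-180,45)]:
        q=bot.solve_ik(W(*p),R); print(None if q is None else np.round(q,2))
E
```

```text
top 5609
(np.int64(0), np.int64(-100)) 13 112.0 128.0; (np.int64(0), np.int64(-40)) 53 111.0 146.0; (np.int64(0), np.int64(20)) 143 110.0 176.0; (np.int64(60), np.int64(-40)) 416 110.0 287.0; (np.int64(60), np.int64(20)) 43 111.0 258.0; (np.int64(240), np.int64(260)) 94 111.0 146.0; (np.int64(300), np.int64(260)) 55 110.0 175.0; (np.int64(360), np.int64(320)) 1481 115.0 412.0; (np.int64(360), np.int64(380)) 1499 116.0 413.0; (np.int64(360), np.int64(440)) 583 120.0 411.0; (np.int64(360), np.int64(560)) 208 112.0 230.0; (np.int64(420), np.int64(440)) 525 112.0 411.0; (np.int64(420), np.int64(500)) 329 115.0 346.0; (np.int64(420), np.int64(560)) 140 116.0 254.0; (np.int64(420), np.int64(620)) 21 118.0 175.0; 
scene 11923
(np.int64(0), np.int64(-100)) 902 110.0 196.0; (np.int64(0), np.int64(-40)) 571 110.0 206.0; (np.int64(60), np.int64(-100)) 777 219.0 296.0; (np.int64(60), np.int64(-40)) 1333 110.0 311.0; (np.int64(120), np.int64(500)) 263 291.0 351.0; (np.int64(120), np.int64(560)) 534 247.0 419.0; (np.int64(180), np.int64(500)) 164 256.0 350.0; (np.int64(180), np.int64(560)) 1373 24
[... 635 characters left out ...]
p.int64(420), np.int64(560)) 94 121.0 395.0; (np.int64(420), np.int64(620)) 38 124.0 383.0; (np.int64(480), np.int64(620)) 51 120.0 385.0; (np.int64(480), np.int64(680)) 9 182.0 385.0; 
[[-0.95, 0.3, -0.0], [0.3, 0.95, -0.0], [0.0, -0.0, -1.0]]
[-0.08 -0.27  2.03 -0.    1.38  1.66]
[-0.08 -0.09  2.13 -0.    1.1   1.66]
[-0.08  0.12  2.16 -0.    0.86  1.66]
[-0.11  0.44  1.71 -0.    0.99  1.64]
[-0.4   0.29  1.72 -0.    1.13  1.34]
[-0.4   0.4   1.74 -0.    1.01  1.34]
[-0.08 -0.27  2.03 -0.    1.38 -1.48]
[-0.08 -0.09  2.13 -0.    1.1  -1.48]
[-0.08  0.12  2.16 -0.    0.86 -1.48]
[-0.11  0.44  1.71 -0.    0.99 -1.51]
[-0.4   0.29  1.72 -0.    1.13 -1.8 ]
[-0.4   0.4   1.74 -0.    1.01 -1.8 ]
```

```bash
python3 - <<'E'
from h import *
from plant import bot,eyes
import cv2
R0=bot.get_tcp_rot(); p=bot.get_eef_pos()
print(bot.solve_ik([p[0],p[1],520],R0), bot.solve_ik(W(-75,0,500),R2),bot.solve_ik(W(-40,0,500),R2))
bot.move_l([p[0],p[1],520],vel=250)
bot.reach(W(-40,0,490),R2)
print(bot.get_time_s(),bot.get_eef_pos())
bot.grip(0.5)
bot.reach(W(-85,0,170),R2)
c=eyes.capture("wrist"); np.savez("wrist.npz",**c); cv2.imwrite("pics/wrist0.png",c["frame"][:,:,::-1])
print(bot.get_time_s(),bot.get_eef_pos(),bot.get_finger_gap())
E
```

```text
[ 1.08787593e+00  1.77660692e-01  1.12385640e+00 -2.89822381e-05
  1.84183407e+00 -1.74119597e-01] [-8.28895164e-02 -2.85643163e-01  1.60409784e+00 -4.44089210e-16
  1.82313798e+00 -1.48168584e+00] [-8.93311760e-02 -2.04416232e-01  1.53743370e+00 -4.44089210e-16
  1.80857519e+00 -1.48812750e+00]
3.6417 [491.30752602  69.62802571 490.12782579]
5.4083 [448.63316376  76.56356695 171.93337679] 0.5028484697933732
```

View pics/wrist0.png

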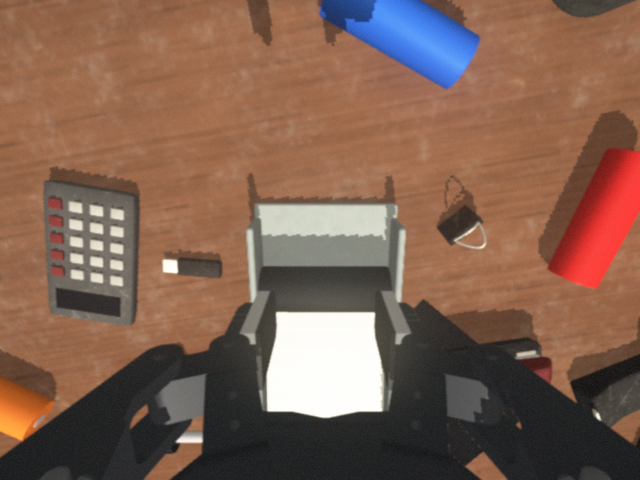

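The wrist view shows the ramp's low edge at (255–397, 205), square in the picture and centred at column 326. The gripper is centred on it too, the roller is at (325,285), and nothing lies behind it. I'll check the frame quickly, then push.

```bash
python3 - <<'E'
from h import *
c=dict(np.load("wrist.npz"))
for u,v,z in [(255,205,6),(397,205,6),(248,228,44),(404,228,44)]: print(local(cast(c,u,v,z)).round(1))
P=cloud(c).reshape(-1,3); L=(P[:,:2]-O)@RR
k=(abs(L[:,1])<20)&(L[:,0]>-110)&(L[:,0]<20)&(c["depth"].ravel()>0)
for a in range(-110,10,6):
    s=k&(L[:,0]>=a)&(L[:,0]<a+6)
    if s.sum(): print(a+3,np.median(P[s,2]).round(1),end=" | ")
E
```

```text
[-99.1 -61.2   6. ]
[-99.3  62.3   6. ]
[-88.2 -60.2  44. ]
[-88.4  61.   44. ]
-107 267.0 | -101 254.9 | -95 254.0 | -89 5.5 | -83 5.6 | -77 5.6 | -71 5.5 | -65 5.5 | -59 5.6 | -53 5.6 | -47 28.6 | -41 40.7 | -35 44.3 | -29 45.1 | -23 44.4 | -17 41.3 | -11 38.2 | 1 6.8 | 7 6.8 |
```

```bash
python3 - <<'E'
from h import *
from plant import bot,eyes
import cv2
bot.reach(W(-78,0,60),R2)
bot.move_l(W(-78,0,16),vel=80)
bot.move_l(W(-61,0,15),vel=30)
bot.move_l(W(-14,0,16),vel=18)
print(bot.get_time_s(),local(bot.get_eef_pos()),bot.get_contact_force())
c=eyes.capture("top"); 
bot.move_l(W(55,0,26),vel=25)
c2=eyes.capture("top")
P=cloud(c2).reshape(-1,3)
cv2.imwrite("pics/push1.png",cv2.resize(np.hstack([d["frame"][150:300,240:350] for d in (c,c2)]),None,fx=3,fy=3)[:,:,::-1])
print(bot.get_time_s(),local(bot.get_eef_pos()),bot.get_contact_force())
E
```

```text
10.1 [-1.40591383e+01  1.40412114e-02  1.59824781e+01] [-0.753631    0.72910201 -0.31937391]
13.1417 [5.49565841e+01 1.10869841e-02 2.60003730e+01] [-1.25108404 -0.26174186  0.27996   ]
```

View pics/push1.png

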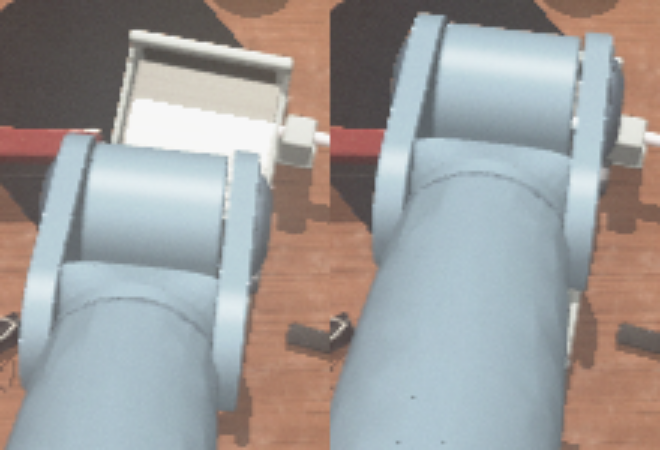

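The arm hides the ramp in the top view, so I'll use the scene and wrist cameras instead.

```bash
python3 - <<'E'
from h import *
from plant import bot,eyes
import cv2
c=eyes.capture("scene");w=eyes.capture("wrist")
a=cv2.resize(c["frame"][170:290,230:420],(600,379)); b=cv2.resize(w["frame"],(0,0),fx=.31,fy=.31)
im=np.zeros((379,800,3),np.uint8); im[:,:600]=a; im[:b.shape[0],600:600+b.shape[1]]=b[:,:200]
cv2.imwrite("pics/push2.png",im[:,:,::-1])
E
```

```text
(no output)
```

View pics/push2.png

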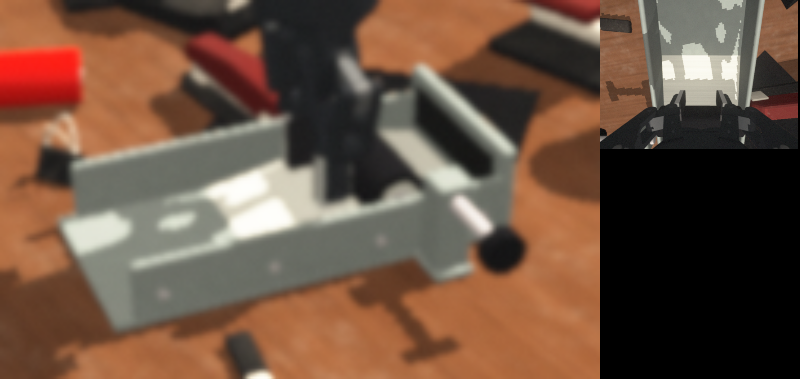

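The scene view shows the roller square against the fingers at crop (385,180), on the incline below the crest. I'll carry it slowly over the crest.

```bash
python3 - <<'E'
from h import *
from plant import bot,eyes
import cv2
bot.move_l(W(73,0,29),vel=15)
bot.move_l(W(97,0,33),vel=6,f_stop=12)
bot.wait(.5)
print(bot.get_time_s(),local(bot.get_eef_pos()),bot.get_contact_force())
c=eyes.capture("scene")
cv2.imwrite("pics/push3.png",cv2.resize(c["frame"][170:290,230:420],(760,480))[:,:,::-1])
E
```

```text
19.3167 [ 9.70233808e+01 -8.63188934e-03  3.30088755e+01] [0.19502046 0.05242261 0.17588554]
```

View pics/push3.png

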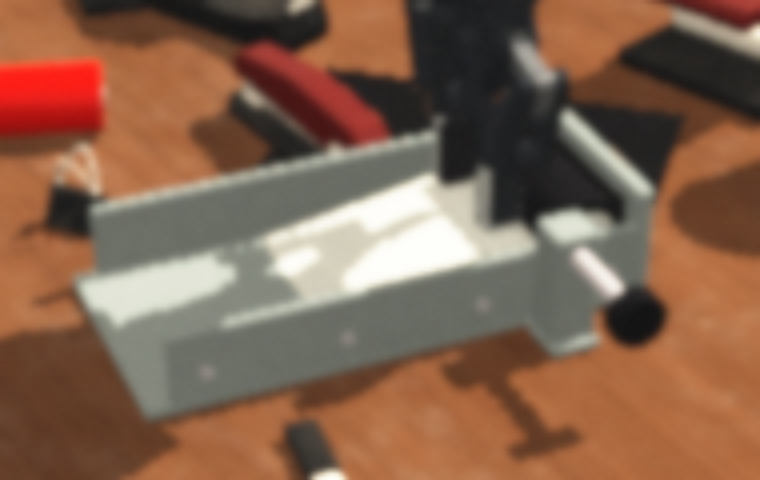

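The fingers reached the seat with near-zero force and the dark roller lies against the stop at (575,185). I'll retreat, verify, and move to the knob.

```bash
python3 - <<'E'
from h import *
from plant import bot,eyes
import cv2
bot.move_l(W(85,0,38),vel=40)
bot.move_l(W(85,0,150),vel=150)
bot.move_l(W(106,-195,150),vel=200)
c=eyes.capture("scene")
P=cloud(c).reshape(-1,3); L=(P[:,:2]-O)@RR
dark=c["frame"].max(-1).ravel()<90
k=(abs(L[:,1])<50)&(L[:,0]>60)&(L[:,0]<148)&(P[:,2]>50)&(P[:,2]<66)&dark
print(k.sum(),np.median(L[k],0),np.percentile(P[k,2],95),np.polyfit(L[k,1],L[k,0],1))
bot.grip(0.0)
bot.move_l(W(106,-188,48),vel=120)
s=bot.move_l(W(106,-160,46),vel=40,f_stop=10)
print(s,local(bot.get_eef_pos()),bot.get_contact_force(),bot.get_time_s())
c=eyes.capture("scene")
cv2.imwrite("pics/knob.png",cv2.resize(c["frame"][170:290,230:420],(760,480))[:,:,::-1])
E
```

```text
444 [122.82841449  -1.86754071] 62.461020736125235 [-2.80030975e-03  1.24286404e+02]
False [ 105.99540695 -159.94882127   45.9371192 ] [ 0.04376261  0.11337909 -1.07956598] 24.2583
```

View pics/knob.png

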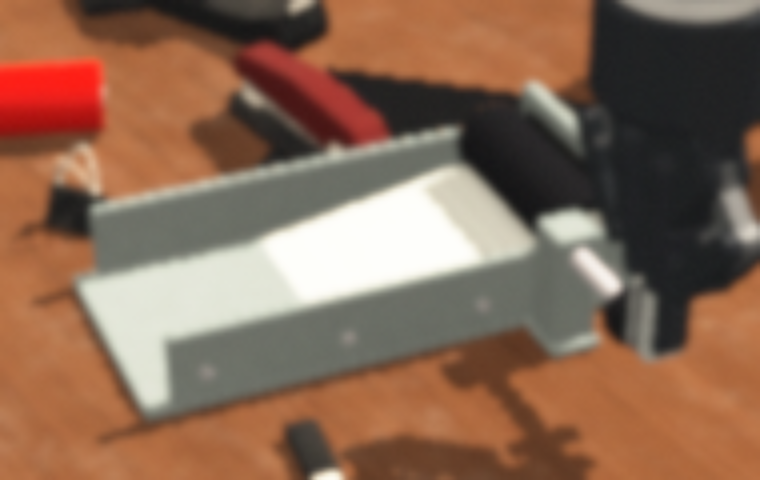

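The roller lies square in the dip at (520,150) and the fingers stand just outside the knob. Now I push the bolt in.

```bash
python3 - <<'E'
from h import *
from plant import bot,eyes
import cv2
s=bot.move_l(W(106,-105,46),vel=20,f_stop=14)
print(s,local(bot.get_eef_pos()),bot.get_contact_force(),bot.get_time_s())
p=local(bot.get_eef_pos())
bot.move_l(W(106,p[1]-50,46),vel=80); bot.move_l(W(106,p[1]-70,180),vel=150); bot.move_l(W(60,-260,250),vel=200)
c=eyes.capture("scene"); t=eyes.capture("top")
a=cv2.resize(c["frame"][170:290,230:420],(570,360)); b=cv2.resize(t["frame"][150:300,240:390],(0,0),fx=1.5,fy=1.5)
P=cloud(c).reshape(-1,3); L=(P[:,:2]-O)@RR; dark=c["frame"].max(-1).ravel()<80
k=(abs(L[:,0]-104)<20)&(L[:,1]<-92)&(L[:,1]>-170)&(P[:,2]>40)&(P[:,2]<70)&dark
print("knob face",k.sum(),np.percentile(L[k,1],[5,50,95]) if k.any() else None,bot.get_time_s())
im=np.zeros((360,800,3),np.uint8); im[:,:570]=a; im[:b.shape[0],570:570+b.shape[1]]=b
cv2.imwrite("pics/end.png",im[:,:,::-1])
E
```

```text
True [ 106.08172872 -119.70224303   45.87788092] [ 0.12416449 -1.43219201  1.73107054] 26.2083
knob face 167 [-107.48848927 -105.27511295  -98.45820713] 28.8333
```

View pics/end.png

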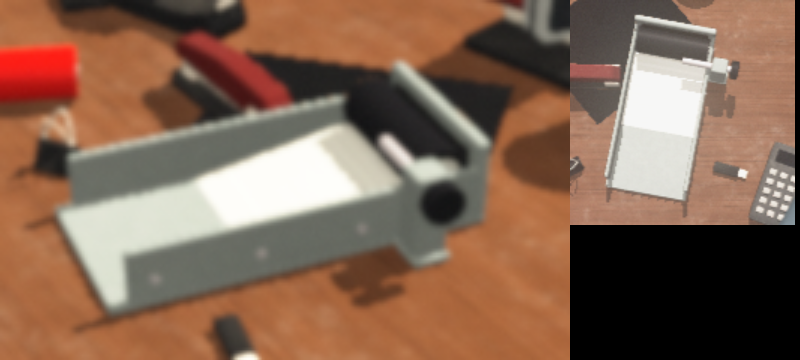

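The bolt is in behind the parked roller, with the rod at (395,152) and the knob against the block. The knob face measures about -106 mm, which is fully in, and the desk things look unmoved.

```bash
python3 -c "
from plant import bot
print(bot.job_done())"
```

```text
the job is handed in; nothing more can be done
None
```

The job is handed in: the black roller is parked in the dip against the stop and the bolt is fully in behind it, done in about 29 s of the 58 s allowed, with the desk things looking untouched in the last pictures.

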